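Zero the fitting stand and hold the hinge leaf in line with the jamb

ROBOT

A 6-joint arm with a two-finger parallel gripper is mounted at the origin on a cart in front of the work surface, level with it; the furniture and walls round the work are solid. World frame = base frame: x ahead of the robot, y to its left, z up, the work surface at z = 0. Lengths are in mm, angles in rad, forces in N, time in s.
With the tool pointing down it reaches from about 350 to 875 mm from the base axis. Payload 4.2 kg.
Tool frame: the origin (TCP) lies midway between the tips of the shut fingers; the grasp point (between the pads) lies 19 mm behind it; z points along the fingers, y is the line along which they close (so a half turn about z gives the same grasp; the last joint's range is limited). The gripper opens to 85 mm and grips with 20 to 120 N. Pads are 22 mm wide; open, the fingers measure 114 mm over their backs; the gripper's body (76 mm by 85 mm) begins 54 mm behind the grasp point. The pads swing forward as they close: fully open they stand 13 mm farther back than shut.
Start: joints at [1.434, 0.385, 0.008, 0, -1.194, -0.259], TCP at [240.933, 576.672, 231.312] pointing down, gripper open.
Joint ranges: [-3.14, 3.14], [-1.21, 2.06], [-1.07, 1.41], [-3.16, 2.05], [-2.99, -0.16], [-3.1, 3.1]. Speed limits (rad/s): [2.79, 2.79, 3.14, 3.14, 3.14, 3.14].

INTERFACE

Orientations are given as a unit quaternion [x, y, z, w].
In Python, from bench import arm, eyes, nets gives the robot as it stands.
- The arm moves only by the tool apply_moves, never from a script. Its arguments are lists of equal length, an entry for each row: "delta_rot": the turn, a rotation vector about the tool's x, y, z as a fraction of full scale, a list of three; "xyz": the shift along the tool's x, y, z as a fraction of full scale, a list of three; "hand": the gripper command: -1 is fully open, 1 is shut, values between are in proportion. In form: {"delta_rot": [[ax, ay, az], ...], "xyz": [[dx, dy, dz], ...], "hand": [hand, ...]}. A call has 1 to 20 rows; each row shifts and turns the commanded pose from where the row before left it, along the tool's axes as they then stand; what a row does not reach is not made up. Full scale, the value 1, is 0.025 m for a shift and 6 degrees for a turn. A row lasts 1/12 s, in which the tool goes at most 41.7 mm and 7.16 degrees, less where a joint would pass 70% of its speed; a pose out of reach is approached as far as the arm can. A call with a number of a shift or a turn outside -1 to 1 is refused whole. A call with a gripper value outside its range is refused whole. The fingers move at their own pace and stop on an object; the grip force is fixed at half the most. Time passes only in rows, so rows that do not move let the fingers close. It gives the time, the measured TCP pose, the force, the opening and the grip force at its end, in the units of the state.
- arm.read_state(): the state, without advancing time (a new reading comes with each control period).
- eyes.get_image(name): name is "side" or "top"; returns a dict with "frame" (384x512x3 uint8, red, green, blue), "range_z" (384x512 float32, mm along the optical axis (not along the pixel's ray), 0 where there is no reading), "camera_matrix" (3x3 intrinsics, pixels), "dist" ([k1, k2, p1, p2, k3] as OpenCV has them; the pictures are not rectified), "R" (3x3) and "t" (3): a world point X has camera coordinates R X + t. Camera axes: x right, y down, z forward; pixel columns grow to the right and rows downward; lengths in mm; the calibration is good to about 2 mm. A picture is of the moment at which its call begins.
- arm.job_done(): hands the job in; it is judged then, once.
Trained networks look in a picture, given as the dict that the camera call returned (one of the last four; its "shot" number tells which), for a name from the list of things; names that differ only in an ending like _2 or _b are one class to them, and where a whole thing is asked for, a point or a joint stands for the part that bears it (a point fixed in the world has none). Each returns a list of dicts, best first, with "score" (0 to 1); they miss things now and then, are a little off and sometimes report something else, mostly with a low value. They report only what shows in the picture. A call takes as long as a camera call. They do not tell look-alikes from the thing itself.
- nets.look_for(name, picture): "bbox" ([left, top, right, bottom] in pixels, round what is visible of it).
- nets.masks_of(name, picture): "region" (384x512 bool, what is visible of it) and "bbox" ([left, top, right, bottom] in pixels, round what is visible of it).
The state is a dict: "clock": time; "joints": joint angles; "joint_vel": joint speeds; "joint_efforts": joint torques, N m; "position": TCP position; "ee_rot": TCP orientation; "contact_force": force on the tool from outside, world axes, zero at the start; "wrist_torque": the same for the moment, N m; "gripper_width": finger opening in mm; "grasp_force": force on a finger pad.
Only numpy, scipy, OpenCV 4.12 (cv2) and the standard library are available. Lean on these libraries where they do the work, as an engineer would, in place of code of your own. Each camera call takes 0.05 s, during which the arm holds its last target. There are 200 camera calls.

TASK

First turn the dial knob of the fitting stand until its pointer reads zero, which swings the jamb square to the stand. Then pick up the loose hinge leaf by its rail and gently bring its knuckle in between the two knuckles on the jamb block so that the three holes line up and a pin could be pushed through. Finish while still holding the leaf there in the gripper, level and still, without pressing it against the jamb, and leave the other things on the table where they are.

Things in the scene. Friction and masses are not known exactly. Their poses are not given: they have to be found in the camera images.
- fitting_stand: fixed grey base plate, 136 (x) x 256 (y) x 22 mm high. Origin: centre of its underside; x points away from its front edge (which roughly faces the robot), z up. On its +y half the dial with the knob (axis at x 0, y +88 mm), on its -y half a round turning stage, 120 mm across, carrying the jamb block (axis at x 0, y -58 mm; stage top 32 mm above the table).
- dial_knob (a joint): knob angle, rad: 0 = pointer at the long zero mark, towards the front edge (-x) of the stand; positive = counter-clockwise seen from above. Range -1.5 to 1.5, starts at 0.5 to 1.25, stays where it is left (friction 0.12 N m). Gearing turns the stage with the jamb the same way by 0.4 of this angle; jamb square at 0.
- knob_grip (a point): point on the knob's axis, 54 mm above the table, the height to grip. The knob is an upright black bar 46 mm long, 12 mm thick, 32 to 65 mm above the table, a white line on the pointer half of its top. Its x axis runs along the bar, pointer on the -x end. The dial plate below (76 mm across) is 26 mm above the table.
- jamb_bore (a point): middle of the gap between the jamb's two knuckles, on their hole line, on the stage axis, 87 mm above the table. y along the holes, x into the jamb, z up. Knuckles: tubes 20 mm outside, 11 inside, from 15.5 to 35.5 mm either side along y. Gap 31 mm, open above, in front (-x) and below. The block's face is 12 mm behind the hole line; block 84 wide, 30 deep, top 107 mm above the table.
- leaf_grip (a point): grip point of the loose hinge leaf, in its aluminium rail, 32 mm above the leaf's underside. The rail is an upright bar 24 mm thick (x), 60 mm long (y), top 52 mm above the underside; under it a steel leaf 5 mm thick, 26 mm wide, runs out along +x to the knuckle. x from rail to knuckle, y along rail and hole, z up. About 0.25 kg; stands on the table on its underside.
- leaf_bore (a point): centre of the hole in the loose leaf's knuckle (tube 20 mm outside, 11 mm inside, 26 mm long): 62 mm along +x from the middle of the rail, 10 mm above the leaf's underside (22 mm lower than the grip point). y along the hole. When the holes line up it coincides with the middle of the jamb's gap, x and y axes the same way, rail on the front side.
- sticky_notes: block of sticky notes, 51 x 51 x 20 mm, origin at the centre of its underside; to be left alone
- tally_counter: grey hand tally counter, 52 x 71 x 28 mm, origin at the centre of its underside; to be left alone
- hinge_pin: steel hinge pin with a cross head, 6 mm thick, 87 mm long, lying on the table, origin under the middle of its shank; to be left alone
Things that resemble listed ones, but are neither listed nor needed, are in the scene too. There is more than one size of the part that bears leaf_grip; the job needs the largest.

How it is judged:
By the outcome, as a careful person would: the job done as asked, in the order asked, and still so for the second after the job is handed in, while the arm keeps its last pose, push and grip.
It also fails if it takes over 59 s, if anything falls off the work surface, if the arm or the gripper's body presses on something with over 40 N, if the wrist force passes 120 N, or if a joint passes its speed limit or range.

## Working session

There is one attempt and no reset: what is moved stays moved. The work goes in short steps, Python scripts to look and compute and a tool call to move; the robot and the scene stay as the last step left them, time stands still between calls to the robot, and variables do not carry over. Pictures are saved under pics/ and viewed, at most 10 in all, crops included, and the job is handed in when it is done.

Besides the shell and the picture viewer there is one more tool, called after "Emit:" as name(argument=value, ...) on one line, values as JSON. apply_moves: Moves the arm, as the interface text tells. Its arguments: {"type":"object","properties":{"delta_rot":{"type":"array"},"xyz":{"type":"array"},"hand":{"type":"array"}},"required":["delta_rot","xyz","hand"]}

```bash
mkdir -p pics; ls
cat > h.py <<'E'
import numpy as np, cv2
from bench import arm, eyes, nets
def pts(p, mask=None):
    """world points for all pixels (HxWx3)"""
    H,W=p["range_z"].shape
    K=np.array(p["camera_matrix"],float); d=np.array(p["dist"],float)
    v,u=np.mgrid[0:H,0:W]
    n=cv2.undistortPoints(np.stack([u,v],-1).reshape(-1,1,2).astype(float),K,d).reshape(H,W,2)
    z=p["range_z"].astype(float)
    c=np.dstack([n[...,0]*z,n[...,1]*z,z])
    X=(c-np.array(p["t"]).ravel())@np.array(p["R"])
    X[z==0]=np.nan
    return X
def save(p,name,box=None,s=1):
    im=cv2.cvtColor(p["frame"],cv2.COLOR_RGB2BGR)
    if box: im=im[box[1]:box[3],box[0]:box[2]]
    cv2.imwrite("pics/"+name,cv2.resize(im,None,fx=s,fy=s,interpolation=cv2.INTER_CUBIC))
def proj(p,X):
    R=np.array(p["R"]);r=cv2.Rodrigues(R)[0]
    return cv2.projectPoints(np.array(X,float).reshape(-1,3),r,np.array(p["t"],float),np.array(p["camera_matrix"],float),np.array(p["dist"],float))[0].reshape(-1,2)
E
python3 - <<'E'
from h import *
s=arm.read_state(); print({k:np.round(v,3).tolist() for k,v in s.items()})
ims=[]
for c in ["top","side"]:
    p=eyes.get_image(c); np.save(c+".npy",p,allow_pickle=True)
    save(p,c+"0.png",s=1.5)
    X=pts(p)
    print(c,"cam pos",np.round(-np.array(p["R"]).T@np.array(p["t"]).ravel()))
    for n in ["fitting_stand","dial_knob","leaf_grip","sticky_notes","tally_counter","hinge_pin"]:
        for m in nets.masks_of(n,p)[:4]:
            print(n,round(m["score"],2),np.round(m["bbox"]),np.round(np.nanmedian(X[m["region"]],0)))
E
```

```text
pics
{'clock': 0.0, 'joints': [1.434, 0.386, 0.007, -0.0, -1.194, -0.259], 'joint_vel': [-0.002, -0.0, 0.002, -0.001, 0.002, 0.0], 'joint_efforts': [-0.0, -39.229, 18.84, 4.186, -0.005, -0.0], 'position': [240.736, 576.135, 230.213], 'ee_rot': [0.98, -0.197, -0.0, 0.001], 'contact_force': [0.114, 0.199, 0.048], 'wrist_torque': [0.009, 0.05, 0.019], 'grasp_force': 0.0, 'gripper_width': 85.682}
top cam pos [ 331.  178. 1135.]
fitting_stand 0.59 [242. 141. 339. 203.] [593.  78.  25.]
dial_knob 0.54 [255. 170. 270. 183.] [579. 163.  62.]
dial_knob 0.48 [289. 140. 331. 188.] [606.  22.  35.]
leaf_grip 0.96 [187. 179. 214. 212.] [525. 327.  39.]
leaf_grip 0.78 [153. 192. 177. 210.] [512. 446.  18.]
leaf_grip 0.55 [217. 223. 239. 242.] [427. 269.  17.]
sticky_notes 0.9 [340. 239. 362. 260.] [387. -85.  15.]
tally_counter 0.66 [183. 139. 200. 156.] [678. 370.  26.]
hinge_pin 0.42 [296. 239. 302. 237.] [412.  57.  11.]
side cam pos [-99. -20. 844.]
fitting_stand 0.75 [185. 187. 216. 214.] [508. 328.  27.]
fitting_stand 0.67 [244. 167. 335. 228.] [583.  62.  24.]
dial_knob 0.69 [250. 186. 266. 201.] [576. 164.  49.]
leaf_grip 0.85 [196. 221. 216. 245.] [426. 273.  16.]
leaf_grip 0.52 [152. 186. 171. 208.] [510. 451.  16.]
sticky_notes 0.84 [322. 266. 347. 290.] [381. -86.  13.]
sticky_notes 0.34 [197. 160. 211. 172.] [671. 369.  23.]
tally_counter 0.67 [196. 158. 211. 171.] [672. 369.  23.]
hinge_pin 0.62 [253. 251. 285. 266.] [406.  66.   6.]
```

Run:
```python
from h import *
a=np.load("top.npy",allow_pickle=True).item(); b=np.load("side.npy",allow_pickle=True).item()
A=cv2.cvtColor(a["frame"],4)[120:270,140:370]; B=cv2.cvtColor(b["frame"],4)[140:300,140:370]
im=cv2.resize(np.vstack([A[:, :],B]),None,fx=1.9*1,fy=1.9,interpolation=2)
cv2.imwrite("pics/top1.png",cv2.resize(A,None,fx=3.4,fy=3.4,interpolation=2))
cv2.imwrite("pics/side1.png",cv2.resize(B,None,fx=3.4,fy=3.4,interpolation=2))
```

```text
(no output)
```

View pics/top1.png

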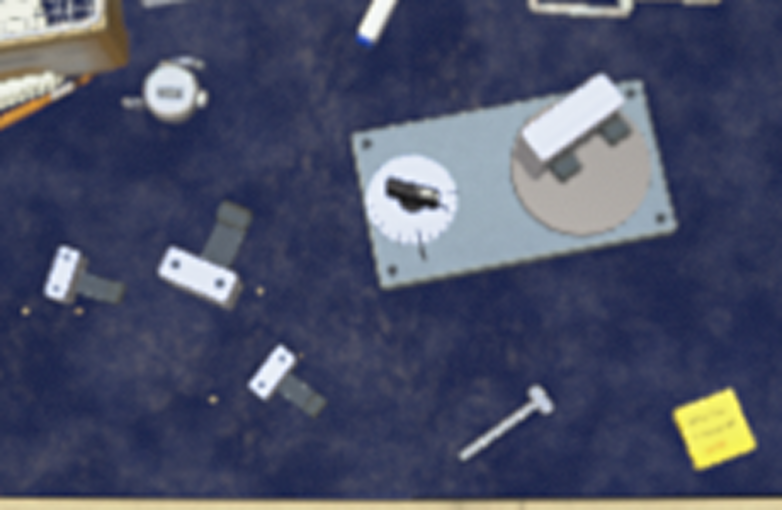

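View pics/side1.png

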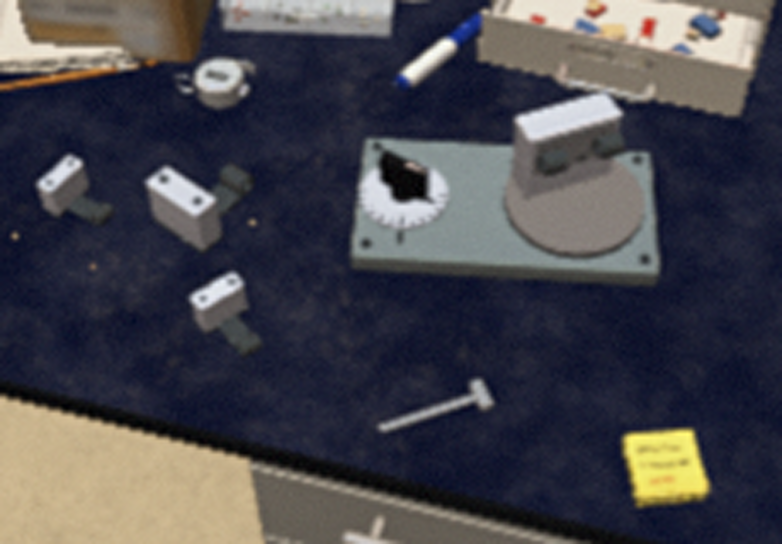

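Top view: stand with the knob at full-frame (262,177), pointer (white line) to the right, i.e. towards -y, and zero mark at about (264,195). The jamb is at (308,157), pin at (289,246), notes at (350,246), counter at (190,147). Candidates for the leaf: large (200,198), small (163,201), small (223,230). The largest, at (200,198), is the one; the close crop above confirms it.

```bash
cat > fit.py <<'E'
from h import *
def rect(P):
    (c,wh,a)=cv2.minAreaRect(P.astype(np.float32)); return np.round(c,1),np.round(wh,1),a
def sel(X,c,r,z0,z1):
    m=(X[...,2]>z0)&(X[...,2]<z1)&(np.hypot(X[...,0]-c[0],X[...,1]-c[1])<r); return X[m]
def axis(P):
    w,v=np.linalg.eigh(np.cov(P[:,:2].T)); return v[:,1]
E
python3 - <<'E'
from fit import *
for c in ["top","side"]:
    p=np.load(c+".npy",allow_pickle=True).item(); X=pts(p)
    t=X[(X[...,0]>350)&(X[...,0]<480)&(X[...,1]>100)&(X[...,1]<200)]; print(c,"table z",np.nanmedian(t[:,2]),np.nanstd(t[:,2]))
    for n,cc,r,z0,z1 in [("plate",(593,78),160,14,40),("knob",(578,163),40,57,75),("jambtop",(620,25),75,97,116),("stage",(600,22),75,29,37),("rail",(512,327),50,44,60),("leaf",(540,318),60,3,30),("s1",(512,446),40,20,60),("s2",(427,269),40,20,60)]:
        P=sel(X,cc,r,z0,z1)
        if len(P)<5: print(n,len(P)); continue
        q=rect(P[:,:2]); ax=axis(P)
        print(n,len(P),"med",np.round(np.median(P,0),1),"mean",np.round(P.mean(0),1),"rect",q[0],q[1],round(q[2],1),"axis deg",round(np.degrees(np.arctan2(ax[1],ax[0])),1))
E
```

```text
top table z 0.9461288306457194 2.2881634830968274
plate 3394 med [585.9  92.6  24.3] mean [589.1  84.2  25.7] rect [598.9  76.6] [137.1 257.8] 11.0 axis deg 95.2
knob 77 med [581.5 163.5  65.2] mean [581.2 164.3  64.7] rect [581.9 163.9] [44.8 12.6] 73.9 axis deg 75.0
jambtop 391 med [627.6  36.7 107.2] mean [628.1  35.7 106.5] rect [624.5  30.5] [49.4 85.8] 37.0 axis deg 126.4
stage 777 med [589.9  10.5  32.9] mean [593.   13.7  32.9] rect [606.7  20.8] [120.1 113.2] 80.5 axis deg 108.0
rail 190 med [513.7 338.9  52.6] mean [513.3 339.3  52.6] rect [514. 340.] [60.1 24.5] 67.6 axis deg 67.6
leaf 349 med [550.8 319.    5.4] mean [545.  317.2   8.4] rect [538.3 318.5] [114.2 115.8] 52.9 axis deg -156.7
s1 105 med [516.8 453.4  35.5] mean [516.4 453.3  34.1] rect [519.1 444.1] [40.5 50.5] 12.9 axis deg 163.1
s2 95 med [435.  277.9  36. ] mean [434.9 278.8  35.5] rect [435.5 279.1] [16.5 40.8] 53.8 axis deg 142.4
side table z -249.6062626462018 272.8462700693884
plate 2765 med [576.6  83.   22.5] mean [582.7  76.4  24.3] rect [635.7  86.9] [217.  256.2] 10.9 axis deg 98.4
knob 66 med [578.6 164.4  63.8] mean [578.5 164.5  63.4] rect [578.8 165. ] [43.1 12.9] 74.5 axis deg 74.8
jambtop 290 med [626.3  38.4 105.3] mean [626.2  38.1 104.7] rect [623.1  33.5] [48.3 85.1] 34.9 axis deg 125.3
stage 682 med [593.3  12.4  31.1] mean [594.5  15.1  31.2] rect [598.1  17.7] [ 95.8 118.5] 25.6 axis deg 121.3
rail 156 med [510.6 340.7  51.1] mean [510.7 340.5  50.6] rect [512.  341.1] [60.8 25.1] 66.8 axis deg 66.3
leaf 210 med [522.5 321.5  13.8] mean [531.2 325.9  13.5] rect [533.6 329.4] [90.7 92.7] 23.2 axis deg 163.6
s1 107 med [513.1 455.3  33.6] mean [513.7 456.   31.3] rect [516.3 456.8] [20.2 41.8] 70.4 axis deg 159.2
s2 117 med [432.2 279.5  33.3] mean [432.4 279.6  31.7] rect [434.  280.3] [18.4 40.4] 58.3 axis deg 141.9
```

Emit:
apply_moves(delta_rot=[[0,0,0],[0,0,0],[0,0,0],[0,0,0],[0,0,0],[0,0,0],[0,0,0],[0,0,0],[0,0,0],[0,0,0],[0,0,0],[0,0,0],[0,0,0],[0,0,0],[0,0,0],[0,0,0],[0,0,0],[0,0,0],[0,0,0],[0,0,0]], xyz=[[0.95,0.5,0.1],[0.95,0.5,0.1],[0.95,0.5,0.1],[0.95,0.5,0.1],[0.95,0.5,0.1],[0.95,0.5,0.1],[0.95,0.5,0.1],[0.95,0.5,0.1],[0.95,0.5,0.1],[0.95,0.5,0.1],[0.95,0.5,0.1],[0.95,0.5,0.1],[0.95,0.5,0.1],[0.95,0.5,0.1],[0.95,0.5,0.1],[0.95,0.5,0.1],[0.95,0.5,0.1],[0.95,0.5,0.1],[0.95,0.5,0.1],[0.95,0.5,0.1]], hand=[-1,-1,-1,-1,-1,-1,-1,-1,-1,-1,-1,-1,-1,-1,-1,-1,-1,-1,-1,-1])

```text
clock: 2.37
position: [583.6, 161.8, 181.3]
ee_rot: [0.98, -0.197, 0.0, -0.0]
contact_force: [0.6, 0.5, -0.8]
gripper_width: 85.8
grasp_force: 0.0
```

Emit:
apply_moves(delta_rot=[[0,0,0.92],[0,0,0.92],[0,0,0.92],[0,0,0.92],[0,0,0.92],[0,0,0.92],[0,0,0.92],[0,0,0.92],[0,0,0.92],[0,0,0.92],[0,0,0.92],[0,0,0.92],[0,0,0.92],[0,0,0.92],[0,0,0.92],[0,0,0],[0,0,0]], xyz=[[0,0,0],[0,0,0],[0,0,0],[0,0,0],[0,0,0],[0,0,0],[0,0,0],[0,0,0],[0,0,0],[0,0,0],[0,0,0],[0,0,0],[0,0,0],[0,0,0],[0,0,0],[0,0,0],[0,0,0]], hand=[-1,-1,-1,-1,-1,-1,-1,-1,-1,-1,-1,-1,-1,-1,-1,-1,-1])

```text
clock: 3.78
position: [582.9, 162.9, 181.4]
ee_rot: [-0.606, 0.795, -0.0, 0.0]
contact_force: [0.1, 0.9, 0.3]
gripper_width: 85.6
grasp_force: 0.0
```

```bash
cat > go.py <<'E'
import numpy as np
from scipy.spatial.transform import Rotation as Rn
from bench import arm
def go(xyz,yawx):
    """totals in full-scale units: shift (in present tool axes), rotation vector; target tool down with x axis at yawx deg"""
    s=arm.read_state(); R=Rn.from_quat(s["ee_rot"])
    T=Rn.from_euler("z",yawx,degrees=True)*Rn.from_euler("x",180,degrees=True)
    yx=np.degrees(np.arctan2(*R.as_matrix()[1::-1,0]))
    print("t",round(s["clock"],2),"pos",np.round(s["position"],1),"yawx",round(yx,2),"tilt z",np.round(R.as_matrix()[:,2],3),"w",round(s["gripper_width"],1),"gf",round(s["grasp_force"],1),"F",np.round(s["contact_force"],1),"M",np.round(s["wrist_torque"],2),"j",np.round(s["joints"],2))
    d=R.inv().apply(np.array(xyz)-np.array(s["position"]))/25
    print("shift",np.round(d,2),"rot",np.round(np.degrees((R.inv()*T).as_rotvec())/6,2))
E
python3 -c "
from go import *
go([582,163.5,35],-105.3)"
```

```text
t 3.78 pos [582.9 162.9 181.4] yawx -105.34 tilt z [ 0.  0. -1.] w 85.6 gf 0.0 F [0.1 0.9 0.3] M [ 0.04  0.04 -0.02] j [ 0.54  0.39 -0.12  0.   -1.07 -0.81]
shift [-0.01  0.04  5.85] rot [-0.    0.   -0.01]
```

Emit:
apply_moves(delta_rot=[[0,0,0],[0,0,0],[0,0,0],[0,0,0],[0,0,0],[0,0,0],[0,0,0],[0,0,0],[0,0,0],[0,0,0],[0,0,0],[0,0,0],[0,0,0],[0,0,0],[0,0,0]], xyz=[[0,0,0.6],[0,0,0.6],[0,0,0.6],[0,0,0.6],[0,0,0.6],[0,0,0.6],[0,0,0.6],[0,0,0.5],[0,0,0.4],[0,0,0.3],[0,0,0.2],[0,0,0.1],[0,0,0],[0,0,0],[0,0,0]], hand=[-1,-1,-1,-1,-1,-1,-1,-1,-1,-1,-1,-1,-1,-1,-1])

```text
clock: 5.03
position: [583.3, 163.1, 39.6]
ee_rot: [-0.606, 0.796, -0.0, 0.001]
contact_force: [-0.2, 0.2, -0.6]
gripper_width: 85.9
grasp_force: 0.0
```

Emit:
apply_moves(delta_rot=[[0,0,0],[0,0,0],[0,0,0],[0,0,0],[0,0,0],[0,0,0],[0,0,0],[0,0,0],[0,0,0],[0,0,0],[0,0,0],[0,0,0]], xyz=[[0,0,0],[0,0,0],[0,0,0],[0,0,0],[0,0,0],[0,0,0],[0,0,0],[0,0,0],[0,0,0],[0,0,0],[0,0,0],[0,0,0]], hand=[1,1,1,1,1,1,1,1,1,1,1,1])

```text
clock: 6.03
position: [581.6, 163.1, 39.0]
ee_rot: [-0.605, 0.796, 0.001, -0.001]
contact_force: [-4.8, 1.9, 4.5]
gripper_width: 11.2
grasp_force: 59.9
```

Run:
```python
from go import *
from h import *
go([582,163.5,35],-169)
for c in ["top","side"]: 
    p=eyes.get_image(c); X=pts(p); np.save(c+"k.npy",p,allow_pickle=True)
p=np.load("topk.npy",allow_pickle=True).item();q=np.load("sidek.npy",allow_pickle=True).item()
A=cv2.cvtColor(p["frame"],4)[130:230,230:350];B=cv2.cvtColor(q["frame"],4)[130:230,230:350]
cv2.imwrite("pics/k1.png",cv2.resize(np.hstack([A,B]),None,fx=3.3,fy=3.3,interpolation=2))
```

```text
t 6.03 pos [581.6 163.1  39. ] yawx -105.5 tilt z [-0.002 -0.    -1.   ] w 11.2 gf 59.9 F [-4.8  1.9  4.5] M [ 0.58  1.33 -0.13] j [ 0.54  0.55 -0.27 -0.   -0.76 -0.81]
shift [-0.02 -0.01  0.16] rot [ 1.000e-02 -2.000e-02  1.058e+01]
```

View pics/k1.png

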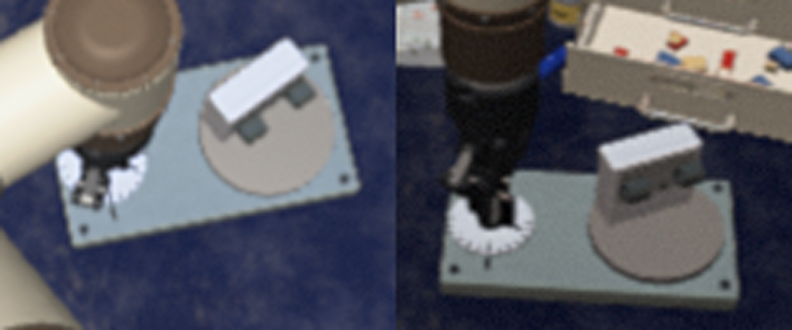

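Images show the fingers closed on the knob (left panel, around (95,180)), jamb still turned. Turning.

Emit:
apply_moves(delta_rot=[[0,0,0.6],[0,0,0.6],[0,0,0.6],[0,0,0.6],[0,0,0.6],[0,0,0.6],[0,0,0.6],[0,0,0.6],[0,0,0.6],[0,0,0.6],[0,0,0.6],[0,0,0.6],[0,0,0.6],[0,0,0.6],[0,0,0.6],[0,0,0.6],[0,0,0.6],[0,0,0.38],[0,0,0],[0,0,0]], xyz=[[0,0,0],[0,0,0],[0,0,0],[0,0,0],[0,0,0],[0,0,0],[0,0,0],[0,0,0],[0,0,0],[0,0,0],[0,0,0],[0,0,0],[0,0,0],[0,0,0],[0,0,0],[0,0,0],[0,0,0],[0,0,0],[0,0,0],[0,0,0]], hand=[1,1,1,1,1,1,1,1,1,1,1,1,1,1,1,1,1,1,1,1])

```text
clock: 7.8
position: [580.7, 164.0, 39.0]
ee_rot: [-0.096, 0.995, 0.0, -0.002]
contact_force: [-7.4, 6.3, 5.1]
gripper_width: 10.5
grasp_force: 60.2
```

Run:
```python
from go import *
from fit import *
go([582,163.5,35],-169)
for c in ["top","side"]:
    p=eyes.get_image(c); X=pts(p)
    P=sel(X,(615,25),80,97,116); q=rect(P[:,:2]); print(c,"jamb",len(P),q)
    for z0,z1 in [(14,28)]:
        P=sel(X,(599,77),160,z0,z1); print("plate",rect(P[:,:2]))
```

```text
t 7.8 pos [580.7 164.   39. ] yawx -168.98 tilt z [-0.003  0.001 -1.   ] w 10.5 gf 60.2 F [-7.4  6.3  5.1] M [ 1.73  2.3  -0.13] j [ 0.54  0.55 -0.27 -0.   -0.76 -1.92]
shift [-0.05 -0.03  0.16] rot [ 0.01 -0.03  0.  ]
top jamb 401 (array([626.3,  23.4]), array([51.5, 84.5]), 10.953393936157227)
plate (array([639. ,  84.5]), array([218.3, 257.6]), 11.065655708312988)
side jamb 291 (array([628.4,  26.4]), array([43.4, 84. ]), 10.833828926086426)
plate (array([637.8,  87. ]), array([222.3, 256.3]), 10.795355796813965)
```

Emit:
apply_moves(delta_rot=[[0,0,0],[0,0,0],[0,0,0],[0,0,0],[0,0,0],[0,0,0],[0,0,0],[0,0,0],[0,0,0],[0,0,0],[0,0,0],[0,0,0],[0,0,0],[0,0,0],[0,0,0]], xyz=[[0,0,0],[0,0,0],[0,0,0],[0,0,0],[0,0,0],[0,0,0],[0,0,0],[0,0,-0.3],[0,0,-0.7],[0,0,-0.9],[0,0,-0.9],[0,0,-0.9],[0,0,-0.9],[0,0,-0.9],[0,0,-0.5]], hand=[-1,-1,-1,-1,-1,-1,-1,-1,-1,-1,-1,-1,-1,-1,-1])

```text
clock: 9.15
position: [583.9, 163.2, 192.7]
ee_rot: [-0.096, 0.995, 0.001, 0.003]
contact_force: [0.1, -1.2, 1.3]
gripper_width: 85.8
grasp_force: 0.0
```

Run:
```python
from go import *
go([512.5,340,180],-113)
```

```text
t 9.15 pos [583.9 163.2 192.7] yawx -168.93 tilt z [ 0.005  0.002 -1.   ] w 85.8 gf 0.0 F [ 0.1 -1.2  1.3] M [-0.02  0.   -0.02] j [ 0.54  0.38 -0.1   0.   -1.08 -1.92]
shift [1.45 7.49 0.51] rot [-0.02  0.05 -9.32]
```

Emit:
apply_moves(delta_rot=[[0,0,0],[0,0,0],[0,0,0],[0,0,0],[0,0,0],[0,0,0],[0,0,0],[0,0,0],[0,0,0],[0,0,0]], xyz=[[0.15,0.75,0.05],[0.15,0.75,0.05],[0.15,0.75,0.05],[0.15,0.75,0.05],[0.15,0.75,0.05],[0.15,0.75,0.05],[0.14,0.75,0.05],[0.14,0.75,0.05],[0.14,0.75,0.05],[0.14,0.75,0.05]], hand=[-1,-1,-1,-1,-1,-1,-1,-1,-1,-1])

```text
clock: 9.98
position: [510.7, 340.7, 177.0]
ee_rot: [-0.096, 0.995, 0.0, 0.0]
contact_force: [0.2, -0.3, -0.0]
gripper_width: 85.4
grasp_force: 0.0
```

Emit:
apply_moves(delta_rot=[[0,0,-0.93],[0,0,-0.93],[0,0,-0.93],[0,0,-0.93],[0,0,-0.93],[0,0,-0.93],[0,0,-0.93],[0,0,-0.93],[0,0,-0.93],[0,0,-0.93],[0,0,0],[0,0,0]], xyz=[[0,0,0],[0,0,0],[0,0,0],[0,0,0],[0,0,0],[0,0,0],[0,0,0],[0,0,0],[0,0,0],[0,0,0],[0,0,0],[0,0,0]], hand=[-1,-1,-1,-1,-1,-1,-1,-1,-1,-1,-1,-1])

```text
clock: 10.98
position: [511.1, 339.9, 176.8]
ee_rot: [-0.55, 0.835, 0.0, 0.0]
contact_force: [-0.1, -0.1, 0.8]
gripper_width: 85.5
grasp_force: 0.0
```

Run:
```python
from go import *
from fit import *
go([512.5,340,13],-113)
out=[]
for c in ["top","side"]:
    p=eyes.get_image(c); X=pts(p); np.save(c+"2.npy",p,allow_pickle=True)
    for n,cc,r,z0,z1 in [("plate",(599,77),160,14,40),("knob",(581,163),30,57,72),("jambtop",(630,25),75,97,116),("stage",(600,22),75,29,37),("rail",(512,340),40,44,60),("knuckle",(570,316),22,12,26)]:
        P=sel(X,cc,r,z0,z1)
        if len(P)<5: print(n,len(P)); continue
        q=rect(P[:,:2]); ax=axis(P)
        print(c,n,len(P),"med",np.round(np.median(P,0),1),"rect",*q,"axis deg",round(np.degrees(np.arctan2(ax[1],ax[0])),1))
    out.append(cv2.cvtColor(p["frame"],4)[130:230,230:350])
cv2.imwrite("pics/k2.png",cv2.resize(np.hstack(out),None,fx=3.3,fy=3.3,interpolation=2))
```

```text
t 10.98 pos [511.1 339.9 176.8] yawx -113.3 tilt z [ 0.  0. -1.] w 85.5 gf 0.0 F [-0.1 -0.1  0.8] M [-0.04 -0.05 -0.07] j [ 0.85  0.41 -0.1   0.   -1.06 -1.26]
shift [-0.02 -0.05  6.55] rot [-0.    0.   -0.05]
top plate 3383 med [585.8  93.5  24.5] rect [640.2  84.7] [221.  257.4] 10.857645034790039 axis deg 93.5
top knob 72 med [580.2 163.5  66. ] rect [581.  163.7] [44.6 12. ] 10.664405822753906 axis deg -168.8
top jambtop 394 med [633.3  28.1 107.3] rect [628.3  24. ] [48.7 84.9] 10.844148635864258 axis deg 103.0
top stage 802 med [592.5  17.5  33. ] rect [596.   17.6] [ 89.9 123.6] 3.166536808013916 axis deg 93.0
top rail 182 med [513.  338.2  52.7] rect [513.9 340. ] [60.5 24.3] 68.10099792480469 axis deg 69.8
top knuckle 58 med [569.8 314.7  18.2] rect [570.4 315.3] [25.9 19.7] 73.8470230102539 axis deg 62.5
side plate 2857 med [579.5  83.8  22.6] rect [637.6  87. ] [221.2 256.5] 11.058732032775879 axis deg 97.6
side knob 57 med [578.7 164.9  63.6] rect [579.9 165.5] [46.  11.7] 10.854035377502441 axis deg -168.6
side jambtop 296 med [630.8  27.5 105.2] rect [629.5  26.8] [45.2 83.9] 10.531603813171387 axis deg 100.2
side stage 685 med [593.9  18.   31.2] rect [596.   20.8] [ 95.3 118.9] 9.620088577270508 axis deg 101.0
side rail 158 med [510.6 340.4  50.8] rect [512.1 341.3] [60.4 25.1] 66.1205825805664 axis deg 66.8
side knuckle 45 med [567.7 316.4  17.5] rect [569.2 317.7] [25.8 18.6] 61.23469543457031 axis deg 68.1
```

View pics/k2.png

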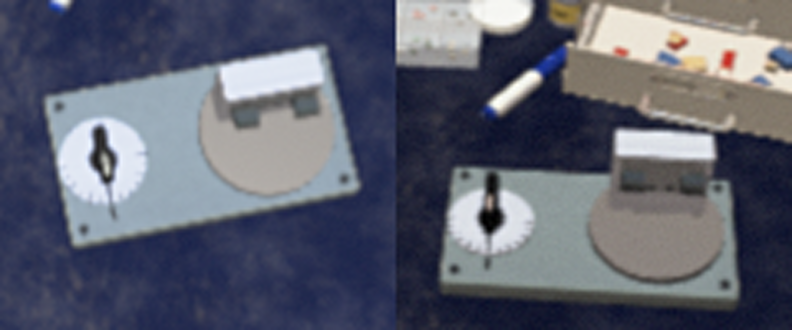

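Top panel: pointer (105,165) lines up with the zero mark (113,210); jamb is square to the plate. Now descend on the leaf with half-open fingers.

Emit:
apply_moves(delta_rot=[[0,0,0],[0,0,0],[0,0,0],[0,0,0],[0,0,0],[0,0,0],[0,0,0],[0,0,0],[0,0,0],[0,0,0],[0,0,0],[0,0,0],[0,0,0],[0,0,0],[0,0,0]], xyz=[[0,-0.05,0.6],[0,0,0.6],[0,0,0.6],[0,0,0.6],[0,0,0.6],[0,0,0.6],[0,0,0.6],[0,0,0.6],[0,0,0.6],[0,0,0.5],[0,0,0.3],[0,0,0.2],[0,0,0.1],[0,0,0],[0,0,0]], hand=[-0.2,-0.2,-0.2,-0.2,-0.2,-0.2,-0.2,-0.2,-0.2,-0.2,-0.2,-0.2,-0.2,-0.2,-0.2])

```text
clock: 12.33
position: [512.6, 339.8, 14.4]
ee_rot: [-0.551, 0.835, 0.0, 0.001]
contact_force: [-0.1, 0.4, 0.5]
gripper_width: 51.3
grasp_force: 0.0
```

Run:
```python
from go import *
go([512.5,340,13],-113)
```

```text
t 12.33 pos [512.6 339.8  14.4] yawx -113.16 tilt z [ 0.001  0.001 -1.   ] w 51.3 gf 0.0 F [-0.1  0.4  0.5] M [-0.05 -0.07  0.  ] j [ 0.85  0.59 -0.26  0.   -0.72 -1.25]
shift [-0.01  0.01  0.06] rot [-0.    0.01 -0.03]
```

Emit:
apply_moves(delta_rot=[[0,0,0],[0,0,0],[0,0,0],[0,0,0],[0,0,0],[0,0,0],[0,0,0],[0,0,0],[0,0,0],[0,0,0]], xyz=[[0,0,0],[0,0,0],[0,0,0],[0,0,0],[0,0,0],[0,0,0],[0,0,0],[0,0,0],[0,0,0],[0,0,0]], hand=[1,1,1,1,1,1,1,1,1,1])

```text
clock: 13.17
position: [512.8, 339.9, 14.8]
ee_rot: [-0.551, 0.835, 0.0, 0.001]
contact_force: [-0.3, -0.4, 6.7]
gripper_width: 23.2
grasp_force: 59.7
```

Run:
```python
from go import *
from fit import *
go([512.5,340,150],-113)
for c in ["top","side"]:
    p=eyes.get_image(c); X=pts(p); np.save(c+"3.npy",p,allow_pickle=True)
    P=sel(X,(570,316),24,12,26)
    if len(P)>5: print(c,len(P),np.median(P,0),rect(P[:,:2]))
```

```text
t 13.17 pos [512.8 339.9  14.8] yawx -113.14 tilt z [ 0.001  0.001 -1.   ] w 23.2 gf 59.7 F [-0.3 -0.4  6.7] M [ 0.03  0.16 -0.06] j [ 0.85  0.59 -0.26  0.   -0.72 -1.25]
shift [-0.01  0.01 -5.41] rot [-0.01  0.01 -0.02]
top 29 [566.5218669  310.08375148  18.80934306] (array([567.6, 311.1]), array([15.5, 18.1]), 61.8815803527832)
side 41 [566.28542172 317.72812503  17.54853331] (array([567.1, 316. ]), array([26.9, 19.4]), 73.19146728515625)
```

Emit:
apply_moves(delta_rot=[[0,0,0],[0,0,0],[0,0,0],[0,0,0],[0,0,0],[0,0,0],[0,0,0],[0,0,0],[0,0,0],[0,0,0],[0,0,0],[0,0,0]], xyz=[[0,0,-0.1],[0,0,-0.3],[0,0,-0.5],[0,0,-0.6],[0,0,-0.6],[0,0,-0.6],[0,0,-0.6],[0,0,-0.6],[0,0,-0.6],[0,0,-0.5],[0,0,-0.3],[0,0,-0.1]], hand=[1,1,1,1,1,1,1,1,1,1,1,1])

```text
clock: 14.27
position: [512.3, 339.5, 149.8]
ee_rot: [-0.551, 0.835, 0.0, 0.001]
contact_force: [0.6, -0.4, -2.8]
gripper_width: 23.6
grasp_force: 58.9
```

Run:
```python
from go import *
go([489.7,-3,150],-79.1)
```

```text
t 14.27 pos [512.3 339.5 149.8] yawx -113.16 tilt z [ 0.001  0.001 -1.   ] w 23.6 gf 58.9 F [ 0.6 -0.4 -2.8] M [ 0.06 -0.04  0.05] j [ 0.85  0.43 -0.13 -0.   -1.   -1.25]
shift [12.95 -4.56 -0.02] rot [-0.01  0.01 -5.68]
```

Emit:
apply_moves(delta_rot=[[0,0,0],[0,0,0],[0,0,0],[0,0,0],[0,0,0],[0,0,0],[0,0,0],[0,0,0],[0,0,0],[0,0,0],[0,0,0],[0,0,0],[0,0,0],[0,0,0],[0,0,0],[0,0,0],[0,0,0],[0,0,0],[0,0,0],[0,0,0]], xyz=[[0.35,-0.12,0],[0.7,-0.25,0],[0.7,-0.25,0],[0.7,-0.25,0],[0.7,-0.25,0],[0.7,-0.25,0],[0.7,-0.25,0],[0.7,-0.25,0],[0.7,-0.25,0],[0.7,-0.25,0],[0.7,-0.25,0],[0.7,-0.25,0],[0.7,-0.25,0],[0.7,-0.25,0],[0.7,-0.25,0],[0.7,-0.25,0],[0.7,-0.25,0],[0.7,-0.25,0],[0.5,-0.15,0],[0.2,-0.05,0]], hand=[1,1,1,1,1,1,1,1,1,1,1,1,1,1,1,1,1,1,1,1])

```text
clock: 15.93
position: [489.0, -5.4, 148.7]
ee_rot: [-0.55, 0.835, 0.0, -0.0]
contact_force: [-0.6, 0.3, -2.9]
gripper_width: 23.5
grasp_force: 58.9
```

Emit:
apply_moves(delta_rot=[[0,0,-0.5],[0,0,-0.6],[0,0,-0.6],[0,0,-0.6],[0,0,-0.6],[0,0,-0.6],[0,0,-0.6],[0,0,-0.6],[0,0,-0.6],[0,0,-0.38],[0,0,0],[0,0,0]], xyz=[[0,0,0.1],[0,0,0.25],[0,0,0.25],[0,0,0.25],[0,0,0.25],[0,0,0.25],[0,0,0.25],[0,0,0.25],[0,0,0.25],[0,0,0.2],[0,0,0],[0,0,0]], hand=[1,1,1,1,1,1,1,1,1,1,1,1])

```text
clock: 16.93
position: [489.8, -3.3, 91.2]
ee_rot: [0.771, -0.637, -0.0, 0.0]
contact_force: [-0.1, 0.5, -2.8]
gripper_width: 23.1
grasp_force: 58.9
```

Run:
```python
from go import *
from fit import *
go([489.7,-3,91.8],-79.1)
out=[]
for c in ["top","side"]:
    p=eyes.get_image(c); X=pts(p); np.save(c+"4.npy",p,allow_pickle=True)
    out.append(cv2.cvtColor(p["frame"],4)[130:250,260:380])
cv2.imwrite("pics/a4.png",cv2.resize(np.hstack(out),None,fx=3.3,fy=3.3,interpolation=2))
```

```text
t 16.93 pos [489.8  -3.3  91.2] yawx -79.13 tilt z [-0. -0. -1.] w 23.1 gf 58.9 F [-0.1  0.5 -2.8] M [-0.01  0.   -0.01] j [ 0.33  0.32 -0.5   0.   -0.75 -0.14]
shift [-0.01  0.   -0.02] rot [ 0.   -0.   -0.01]
```

View pics/a4.png

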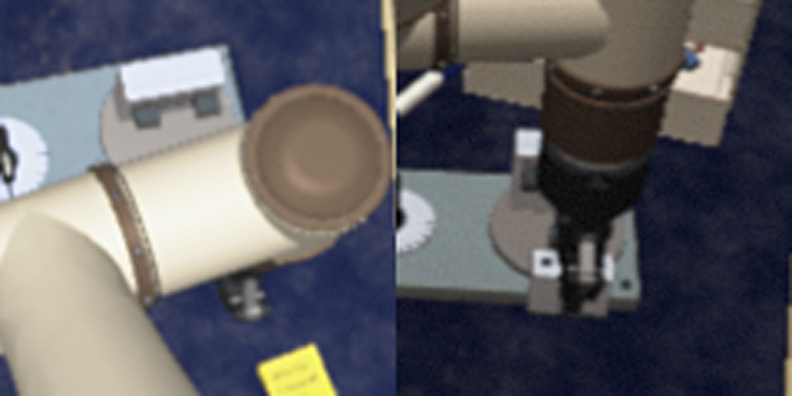

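Top view is blocked by the wrist; side view (right panel) shows the rail ends either side of the fingers at (545,265) and (607,265). Measure the rail's offset from the TCP and the jamb centre with the same side camera.

Run:
```python
from fit import *
a=np.radians(10.9); ex=np.array([np.cos(a),np.sin(a)]); ey=np.array([-np.sin(a),np.cos(a)])
p=np.load("side4.npy",allow_pickle=True).item(); X=pts(p)
# rail front face + top: points on rail, coordinates relative to TCP
T=np.array([489.8,-3.3])
P=X[(abs((X[...,:2]-T)@ey)<45)&(abs((X[...,:2]-T)@ex)<20)&(X[...,2]>70)&(X[...,2]<135)]
r=(P[:,:2]-T)
y=r@ey; x=r@ex
print(len(P))
for z0,z1 in [(75,85),(85,95),(95,105),(105,115),(115,124),(124,135)]:
    m=(P[:,2]>z0)&(P[:,2]<z1); print(z0,m.sum(),"y",np.round([y[m].min(),y[m].max()],1) if m.any() else "", "x pct",np.round(np.percentile(x[m],[2,50,98]),1) if m.any() else "")
m=P[:,2]>124
print("top yspan",rect(P[m][:,:2]))
# jamb: earlier pictures without occlusion
for c in ["top2","side2"]:
    q=np.load(c+".npy",allow_pickle=True).item(); Y=pts(q)
    O=np.array([609.3,20.7]); d=Y[...,:2]-O; yy=d@ey; xx=d@ex
    m=(Y[...,2]>98)&(Y[...,2]<114)&(abs(yy)<60)&(xx>0)&(xx<60)
    k=(Y[...,2]>88)&(Y[...,2]<99.5)&(abs(yy)<40)&(xx>-14)&(xx<8)
    print(c,"block y",np.round([yy[m].min(),yy[m].max()],1),"x",np.round(np.percentile(xx[m],[2,98]),1),"z",np.median(Y[...,2][m]))
    for s in (-1,1):
        kk=k&(s*yy>5); print("knuckle",s,kk.sum(),"y",np.round([yy[kk].min(),yy[kk].max()],1),"x",np.round([xx[kk].min(),xx[kk].max()],1),"z",np.round(np.percentile(Y[...,2][kk],95),1))
```

```text
270
75 45 y [-26.7  32.6] x pct [-13.1 -11.6  -8.4]
85 41 y [-25.7  32.8] x pct [-14.3 -11.7   7.8]
95 36 y [-26.5  31.3] x pct [-19.3 -11.8  -9.9]
105 37 y [-27.1  32.5] x pct [-19.6 -11.9  -9.6]
115 31 y [-26.3  32.7] x pct [-13.3 -11.2   6.1]
124 80 y [-26.7  31.2] x pct [-12.1  -1.9  10.5]
top yspan (array([489.4,  -1.1]), array([24.7, 57.9]), 10.880313873291016)
top2 block y [-42.7  42.1] x [ 3.7 41.4] z 107.39451648978053
knuckle -1 43 y [-35.7 -16. ] x [-8.1  7.2] z 98.0
knuckle 1 43 y [15.6 35.1] x [-9.5  7.7] z 99.1
side2 block y [-39.9  44. ] x [10.3 40.8] z 105.28652012483265
knuckle -1 40 y [-31.8 -14.5] x [-10.8   7.6] z 96.5
knuckle 1 39 y [18.1 35.2] x [-10.3   5.4] z 96.5
```

Run:
```python
from go import *
go([548.0,7.9,91.8],-79.1)
P=np.mean([(eyes.get_image if 0 else arm.read_state)()["position"] for _ in range(3)],0);print(P)
```

```text
t 17.03 pos [490.2  -3.2  91.7] yawx -79.11 tilt z [ 0.001  0.    -1.   ] w 23.1 gf 58.9 F [-0.3  0.5 -2.7] M [-0.03  0.03  0.03] j [ 0.33  0.32 -0.5   0.   -0.75 -0.14]
shift [ 0.   -2.35 -0.  ] rot [-0.01 -0.   -0.  ]
[490.24071044  -3.17184631  91.67970759]
```

Emit:
apply_moves(delta_rot=[[0,0,0],[0,0,0],[0,0,0],[0,0,0],[0,0,0],[0,0,0],[0,0,0],[0,0,0],[0,0,0],[0,0,0]], xyz=[[0,-0.2,0],[0,-0.2,0],[0,-0.2,0],[0,-0.2,0],[0,-0.2,0],[0,-0.2,0],[0,-0.1,0],[0,-0.1,0],[0,0,0],[0,0,0]], hand=[1,1,1,1,1,1,1,1,1,1])

```text
clock: 17.87
position: [524.2, 3.4, 91.2]
ee_rot: [0.771, -0.637, -0.0, 0.0]
contact_force: [-0.2, -0.8, -2.8]
gripper_width: 23.2
grasp_force: 59.0
```

Run:
```python
from go import *
from fit import *
go([548.0,7.9,91.8],-79.1)
out=[]
for c in ["top","side"]:
    p=eyes.get_image(c); np.save(c+"5.npy",p,allow_pickle=True)
    out.append(cv2.cvtColor(p["frame"],4)[130:230,270:370])
cv2.imwrite("pics/a5.png",cv2.resize(np.hstack(out),None,fx=4,fy=4,interpolation=2))
```

```text
t 17.87 pos [524.2   3.4  91.2] yawx -79.09 tilt z [-0. -0. -1.] w 23.2 gf 59.0 F [-0.2 -0.8 -2.8] M [-0.04  0.08  0.02] j [ 0.32  0.37 -0.42 -0.   -0.78 -0.13]
shift [ 0.01 -0.97 -0.03] rot [0. 0. 0.]
```

View pics/a5.png

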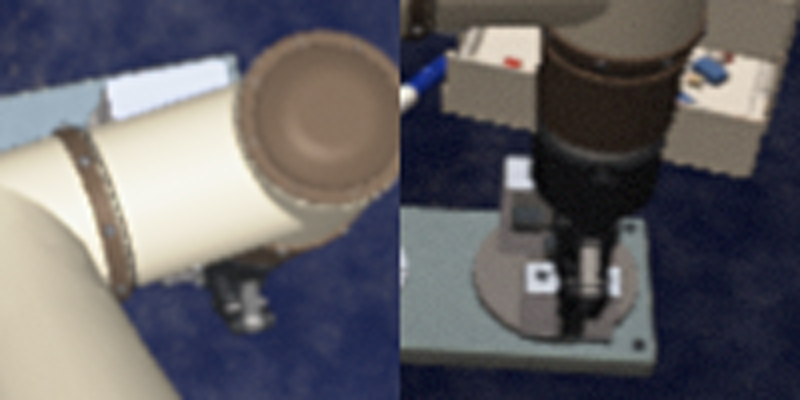

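Side view: rail ends at (543,278) and (613,282), jamb's left end at (515,200) behind; no contact. Advance slowly.

Emit:
apply_moves(delta_rot=[[0,0,0],[0,0,0],[0,0,0],[0,0,0],[0,0,0],[0,0,0],[0,0,0],[0,0,0],[0,0,0],[0,0,0]], xyz=[[0,-0.06,0],[0,-0.06,0],[0,-0.06,0],[0,-0.06,0],[0,-0.06,0],[0,-0.06,0],[0,-0.06,0],[0,-0.06,0],[0,0,0],[0,0,0]], hand=[1,1,1,1,1,1,1,1,1,1])

```text
clock: 18.8
position: [536.1, 5.7, 91.2]
ee_rot: [0.771, -0.637, -0.0, 0.0]
contact_force: [-1.2, -0.5, -3.0]
gripper_width: 23.5
grasp_force: 59.0
```

Run:
```python
from go import *
go([548.0,7.9,91.8],-79.1)
```

```text
t 18.8 pos [536.1   5.7  91.2] yawx -79.08 tilt z [-0. -0. -1.] w 23.5 gf 59.0 F [-1.2 -0.5 -3. ] M [0.06 0.   0.02] j [ 0.31  0.38 -0.39 -0.   -0.79 -0.12]
shift [ 0.   -0.48 -0.02] rot [0. 0. 0.]
```

Emit:
apply_moves(delta_rot=[[0,0,0],[0,0,0],[0,0,0],[0,0,0],[0,0,0],[0,0,0],[0,0,0],[0,0,0],[0,0,0],[0,0,0],[0,0,0]], xyz=[[0,-0.06,0],[0,-0.06,0],[0,-0.06,0],[0,-0.06,0],[0,-0.06,0],[0,-0.06,0],[0,-0.06,0],[0,-0.04,0],[0,-0.02,0],[0,0,0],[0,0,0]], hand=[1,1,1,1,1,1,1,1,1,1,1])

```text
clock: 19.72
position: [547.9, 8.0, 91.3]
ee_rot: [0.771, -0.637, -0.0, 0.0]
contact_force: [0.1, -0.1, -2.3]
gripper_width: 23.1
grasp_force: 59.0
```

Run:
```python
from go import *
go([548.0,7.9,91.8],-79.1)
```

```text
t 19.72 pos [547.9   8.   91.3] yawx -79.08 tilt z [-0. -0. -1.] w 23.1 gf 59.0 F [ 0.1 -0.1 -2.3] M [ 0.02  0.03 -0.01] j [ 0.31  0.4  -0.37 -0.   -0.81 -0.12]
shift [ 0.   -0.   -0.02] rot [ 0. -0.  0.]
```

Free of contact. Probe the clearance gently along the hole axis to centre it.

Emit:
apply_moves(delta_rot=[[0,0,0],[0,0,0],[0,0,0],[0,0,0],[0,0,0],[0,0,0],[0,0,0],[0,0,0],[0,0,0],[0,0,0]], xyz=[[0.02,0,0],[0.02,0,0],[0.02,0,0],[0.02,0,0],[0.02,0,0],[0.02,0,0],[0.01,0,0],[0,0,0],[0,0,0],[0,0,0]], hand=[1,1,1,1,1,1,1,1,1,1])

```text
clock: 20.55
position: [548.4, 5.3, 91.3]
ee_rot: [0.771, -0.636, -0.0, -0.0]
contact_force: [-2.5, 5.2, -0.8]
gripper_width: 23.2
grasp_force: 59.1
```

Run:
```python
from go import *
go([548.0,7.9,91.8],-79.1)
```

```text
t 20.55 pos [548.4   5.3  91.3] yawx -79.04 tilt z [-0.  0. -1.] w 23.2 gf 59.1 F [-2.5  5.2 -0.8] M [1.45 0.64 0.29] j [ 0.31  0.4  -0.36 -0.   -0.81 -0.11]
shift [-0.1  -0.01 -0.02] rot [0.   0.   0.01]
```

Emit:
apply_moves(delta_rot=[[0,0,0],[0,0,0],[0,0,0],[0,0,0],[0,0,0],[0,0,0],[0,0,0],[0,0,0],[0,0,0],[0,0,0]], xyz=[[-0.04,0,0],[-0.04,0,0],[-0.04,0,0],[-0.03,0,0],[-0.03,0,0],[-0.03,0,0],[-0.03,0,0],[-0.02,0,0],[0,0,0],[0,0,0]], hand=[1,1,1,1,1,1,1,1,1,1])

```text
clock: 21.38
position: [547.3, 10.8, 91.3]
ee_rot: [0.771, -0.637, 0.0, 0.0]
contact_force: [1.0, -3.5, -2.5]
gripper_width: 23.2
grasp_force: 58.9
```

Run:
```python
from go import *
go([548.0,7.9,91.8],-79.1)
```

```text
t 21.38 pos [547.3  10.8  91.3] yawx -79.1 tilt z [ 0. -0. -1.] w 23.2 gf 58.9 F [ 1.  -3.5 -2.5] M [-0.99 -0.3  -0.21] j [ 0.32  0.4  -0.37  0.   -0.81 -0.13]
shift [ 0.12 -0.   -0.02] rot [ 0. -0. -0.]
```

Emit:
apply_moves(delta_rot=[[0,0,0],[0,0,0],[0,0,0],[0,0,0],[0,0,0],[0,0,0],[0,0,0],[0,0,0],[0,0,0],[0,0,0],[0,0,0],[0,0,0]], xyz=[[0.04,0,0],[0.04,0,0],[0.04,0,0],[0,0,0],[0,-0.02,0],[0,-0.02,0],[0,-0.02,0],[0,-0.02,0],[0,-0.02,0],[0,-0.02,0],[0,0,0],[0,0,0]], hand=[1,1,1,1,1,1,1,1,1,1,1,1])

```text
clock: 22.38
position: [550.8, 8.8, 91.3]
ee_rot: [0.771, -0.637, -0.0, 0.0]
contact_force: [-0.0, -0.3, -3.0]
gripper_width: 23.5
grasp_force: 58.9
```

Run:
```python
from go import *
go([548.0,8.0,91.8],-79.1)
```

```text
t 22.38 pos [550.8   8.8  91.3] yawx -79.08 tilt z [-0.  0. -1.] w 23.5 gf 58.9 F [-0.  -0.3 -3. ] M [0.02 0.06 0.05] j [ 0.31  0.4  -0.36 -0.   -0.81 -0.12]
shift [ 0.01  0.12 -0.02] rot [0. 0. 0.]
```

Emit:
apply_moves(delta_rot=[[0,0,0],[0,0,0],[0,0,0],[0,0,0],[0,0,0]], xyz=[[0,-0.02,0],[0,-0.02,0],[0,0,0],[0,0,0],[0,0,0]], hand=[1,1,1,1,1])

```text
clock: 22.8
position: [551.4, 8.9, 91.2]
ee_rot: [0.771, -0.637, -0.0, 0.0]
contact_force: [-0.8, -0.2, -1.7]
gripper_width: 23.5
grasp_force: 59.1
```

Emit:
apply_moves(delta_rot=[[0,0,0],[0,0,0],[0,0,0],[0,0,0],[0,0,0]], xyz=[[0,-0.02,0],[0,-0.02,0],[0,0,0],[0,0,0],[0,0,0]], hand=[1,1,1,1,1])

```text
clock: 23.22
position: [551.5, 8.8, 91.1]
ee_rot: [0.771, -0.637, -0.001, 0.001]
contact_force: [-5.1, -0.7, 0.2]
gripper_width: 23.4
grasp_force: 59.5
```

Run:
```python
from go import *
go([548.0,8.0,91.8],-79.1)
```

```text
t 23.22 pos [551.5   8.8  91.1] yawx -79.09 tilt z [-0.003 -0.001 -1.   ] w 23.4 gf 59.5 F [-5.1 -0.7  0.2] M [-0.08  1.3   0.07] j [ 0.31  0.41 -0.35 -0.   -0.81 -0.12]
shift [ 0.01  0.14 -0.03] rot [ 0.03 -0.    0.  ]
```

Contact with the block face found at about x 551.3; 2 mm back from it is the aligned position. Back off and raise 0.5 mm.

Emit:
apply_moves(delta_rot=[[0,0,0],[0,0,0],[0,0,0],[0,0,0],[0,0,0],[0,0,0],[0,0,0],[0,0,0]], xyz=[[0,0.05,-0.02],[0,0.05,0],[0,0.05,0],[0,0,0],[0,0,0],[0,0,0],[0,0,0],[0,0,0]], hand=[1,1,1,1,1,1,1,1])

```text
clock: 23.88
position: [549.3, 8.5, 91.8]
ee_rot: [0.771, -0.637, 0.0, -0.0]
contact_force: [-0.1, -0.1, -2.2]
gripper_width: 23.8
grasp_force: 59.0
```

Run:
```python
from go import *
from fit import *
go([549.3,8.3,91.8],-79.1)
a=np.radians(10.9); ex=np.array([np.cos(a),np.sin(a)]); ey=np.array([-np.sin(a),np.cos(a)])
out=[]
for c in ["top","side"]:
    p=eyes.get_image(c); X=pts(p)
    out.append(cv2.cvtColor(p["frame"],4)[130:230,240:360])
    d=X[...,:2]-np.array([549.3,8.3]); y=d@ey;x=d@ex
    m=(abs(x)<11)&(abs(y)>18)&(abs(y)<34)&(X[...,2]>120)&(X[...,2]<135)
    b=(x>62)&(x<110)&(abs(y)<50)&(X[...,2]>99)&(X[...,2]<113)
    k=(np.hypot(X[...,0]-581,X[...,1]-164)<30)&(X[...,2]>57)&(X[...,2]<72)
    for n,q in (("rail",m),("block",b),("knob",k)):
        if q.sum()>8: print(c,n,q.sum(),"z",round(np.median(X[...,2][q]),1),"y",np.round([y[q].min(),y[q].max()],1),rect(X[q][:,:2]))
cv2.imwrite("pics/a6.png",cv2.resize(np.hstack(out),None,fx=3.3,fy=3.3,interpolation=2))
```

```text
t 23.88 pos [549.3   8.5  91.8] yawx -79.08 tilt z [ 0.  0. -1.] w 23.8 gf 59.0 F [-0.1 -0.1 -2.2] M [-0.06  0.06 -0.02] j [ 0.31  0.4  -0.36  0.   -0.81 -0.12]
shift [ 0.01 -0.    0.  ] rot [-0.  0.  0.]
top rail 14 z 129.4 y [19. 30.] (array([537.8,  30.7]), array([ 6.9, 11.2]), 18.47494125366211)
side rail 60 z 127.7 y [-26.4  33. ] (array([548.5,  11.5]), array([20.9, 59.5]), 11.368674278259277)
side block 101 z 105.3 y [-38.5  44.8] (array([627.3,  26.9]), array([85., 29.]), 89.63622283935547)
side knob 58 z 64.0 y [142.7 154.7] (array([579.9, 165.5]), array([45.8, 11.9]), 11.34225845336914)
```

View pics/a6.png

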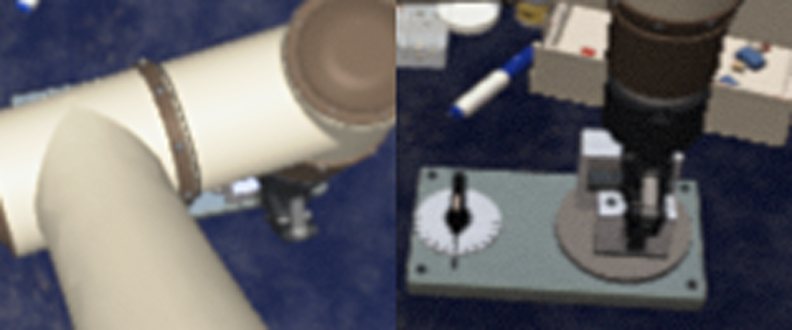

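Side panel: pointer (458,225) still at the zero mark, rail centred on the jamb (rail 3.3 mm vs block 3.15 mm laterally, height difference 22.0–22.4 mm vs 22.0), no contact force beyond the leaf's weight. Handing in.

```bash
python3 -c "
from bench import arm
print(arm.job_done())"
```

```text
the job is handed in; nothing more can be done
None
```

The job is handed in at about 24 s: the dial reads zero, the jamb is square, and the largest leaf is held level and contact-free between the jamb knuckles with the holes lined up to within about a millimetre by camera and touch; the pin, notes and counter were never approached.

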